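# Index the lid stage to its next hole

## Robot

A 6-joint arm with a two-finger parallel gripper is mounted at the origin on a cart in front of the work surface, level with it; the furniture and walls round the work are solid. World frame = base frame: x ahead of the robot, y to its left, z up, the work surface at z = 0. Lengths are in mm, angles in rad, forces in N, time in s.
With the tool pointing down it reaches from about 425 to 950 mm from the base axis. Payload 3.5 kg.
Tool frame: the origin (TCP) lies on the centre line of the jaws, within the pads' length; the fingertips stand 19 mm ahead of it and the grasp point (between the pads) is the TCP; z points along the fingers, y is the line along which they close (so a half turn about z gives the same grasp; the last joint's range is limited). The gripper opens to 85 mm and grips with 20 to 120 N. Pads are 22 mm wide; open, the fingers measure 114 mm over their backs; the gripper's body (76 mm by 85 mm) begins 54 mm behind the grasp point. The pads swing forward as they close: fully open they stand 13 mm farther back than shut.
Start: joints at [0.994, 0.286, 1.577, -0, 1.279, -0.15], TCP at [279.386, 614.451, 250.325] pointing down, gripper open.
Joint ranges: [-2.77, 2.77], [-0.9, 2.22], [0.21, 2.48], [-1.53, 4.67], [0.24, 2.81], [-2.84, 2.84]. Speed limits (rad/s): [2.79, 2.79, 3.14, 3.14, 3.14, 3.14].

## Interface

Orientations are given as a 3x3 rotation matrix whose columns are the frame's x, y, z axes.
In Python, from workcell import read_state, read_camera, hand_in gives the robot as it stands. The module is installed in compiled form; this text tells all that it offers.
- The arm moves only by the shell command python3 -m handwheel 'ROWS' [FORCE]. ROWS is JSON, a list of rows, each an object of numbers: "x", "y", "z": the shift along the tool's x, y, z in cm; "rx", "ry", "rz": the turn, a rotation vector about the tool's x, y, z in degrees; "claw": the finger opening in cm, from 0 to 8.54. In form: [{"x": .., "y": .., "z": .., "rx": .., "ry": .., "rz": .., "claw": ..}, ...]. A call has 1 to 12 rows; each row is the pose to reach, as a shift and turn from the pose commanded when the call began, along the tool's axes at that moment; what a row does not reach only later rows make up. A row lasts 1/12 s, in which the tool goes at most 41.7 mm and 7.16 degrees, less where a joint would pass 70% of its speed; a pose out of reach is approached as far as the arm can. A call with a gripper value outside its range is refused whole. The fingers move at their own pace and stop on an object; FORCE is the grip in N (left out, the last holds). Time passes only in rows, so rows that repeat a pose let the fingers close. It gives the time, the measured TCP pose, the force and the opening at its end, in the units of the state.
- read_state(): the state, without advancing time (a new reading comes with each control period).
- read_camera(name): name is "side" or "top"; returns a dict with "image" (420x560x3 uint8, red, green, blue), "range_z" (420x560 float32, mm along the optical axis (not along the pixel's ray), 0 where there is no reading), "K" (3x3 intrinsics, pixels), "k1" (the pictures are not rectified: a ray, as slopes to the right and down, at radius r is drawn at 1 + k1 r^2 times it, then the intrinsics apply), "extrinsics" (4x4, takes a point from camera to world coordinates). Camera axes: x right, y down, z forward; pixel columns grow to the right and rows downward; lengths in mm; the calibration is good to about 2 mm. A picture is of the moment at which its call begins.
- hand_in(): hands the job in, once; it reports no verdict.
The state is a dict: "time": time; "qpos": joint angles; "joint_vel": joint speeds; "joint_torque": joint torques, N m; "ee_pos": TCP position; "tcp_rot": TCP orientation; "wrist_force": force on the tool from outside, world axes, zero at the start; "moment": the same for the moment, N m; "gripper_width": opening from 0.0 (shut) to 1.0 (fully open).
Only numpy, scipy, OpenCV 4.12 (cv2) and the standard library are available. Lean on these libraries where they do the work, as an engineer would, in place of code of your own. Each camera call takes 0.05 s, during which the arm holds its last target. There are 200 camera calls.

## Task

Two small indexing stages stand on the packing table; a jar lid lies on one of them and the other is empty. Turn the stage with the lid on by exactly one hole, anticlockwise as seen from above: pull the black knob on its arm straight up until the plunger is clear of its hole, swing the arm round to the next hole, then let the plunger drop fully home so that the stage is locked, and let go. Leave the empty stage as it is.

Things in the scene. Friction and masses are not known exactly. Their poses are not given: they have to be found in the camera images.
- index_base: Fixed round aluminium index plate (220 mm across, top 22 mm above the table) of the stage with the jar lid (65 mm, lying flat). Origin: on the vertical turning axis, at table level. Eight tapered holes 45 degrees apart on a circle of 85 mm radius. The grey turning disc's one arm carries the plunger over them; the arm's round end (38 mm across) is 43 mm high, its 20 mm wide collar 52 mm.
- knob (a point): Middle of the black plunger knob on the arm of the stage with the lid: an upright cylinder 30 mm across, 30 mm tall, gripped from above; 85 mm from the turning axis. With the plunger home the knob spans 54 to 84 mm above the table, this point 70 mm, straight above the hole the pin stands in. It rises and turns with the plunger. Nothing on the fixture is taller.
- plunger (a joint): Lift of that plunger, m: 0 = home in a hole, 0.016 = pin tip level with the plate's top, 0.028 = upper stop; pull it 0.020 to 0.025. A spring pulls down, 5 N at 0 to 9.5 N at the stop. Let go within 8 mm of a hole's centre, the taper (mouth 29 mm) draws it home and centres the stage; elsewhere it rests on the plate. With the pin out the stage turns with under 1 N and stays where left.
- next_hole (a point): Centre of the mouth of the next hole, 45 degrees anticlockwise (seen from above) from the hole in which the plunger of the lid's stage starts; 85 mm from the axis, at the plate's top, 22 mm above the table.
- spare_knob (a point): Middle of the knob of the other, empty stage, of the same make and size; to be left alone. The two stages change places from start to start.

How it is judged:
By the outcome, as a careful person would: the job done as asked, in the order asked, and still so for the second after the job is handed in, with the robot touching nothing.
It also fails if it takes over 35 s, if anything falls off the work surface, if the arm or the gripper's body presses on something with over 40 N, if the wrist force passes 120 N, or if a joint passes its speed limit or range.

## Working session

There is one attempt and no reset: what is moved stays moved. The work goes in short steps, Python scripts to look and compute and a shell command to move; the robot and the scene stay as the last step left them, time stands still between calls to the robot, and variables do not carry over. Pictures are saved under pics/ and viewed, on a budget of 10 in all, crops included, one or two more only if the job needs it, and the job is handed in when it is done.

```bash
mkdir -p pics
cat > h.py <<'E'
import numpy as np, cv2
from workcell import read_state, read_camera, hand_in
def save(n,f):
    c=read_camera(n); cv2.imwrite(f'pics/{f}.png',c['image'][:,:,::-1]); np.savez(f'{f}.npz',**c); return c
def cloud(c):
    K=c['K']; h,w=c['range_z'].shape; u,v=np.meshgrid(np.arange(w),np.arange(h))
    xd=(u-K[0,2])/K[0,0]; yd=(v-K[1,2])/K[1,1]; k=float(c['k1']); x,y=xd.copy(),yd.copy()
    for _ in range(20):
        s=1+k*(x*x+y*y); x,y=xd/s,yd/s
    z=c['range_z']; P=np.stack([x*z,y*z,z],-1); E=c['extrinsics']
    return P@E[:3,:3].T+E[:3,3]
E
python3 - <<'E'
from h import *
for n in('top','side'):
    c=save(n,n+'0'); print(n,c['k1'],c['K'][0],c['extrinsics'].round(2).tolist())
s=read_state(); print(s['time'],s['tcp_rot'],s['ee_pos'],s['gripper_width'])
E
```

```text
top 0.006756985846525671 [437.42507795   0.         283.2264955 ] [[-0.01, -0.99, 0.13, 376.87], [-1.0, 0.02, 0.03, -51.17], [-0.04, -0.13, -0.99, 1131.66], [0.0, 0.0, 0.0, 1.0]]
side -0.046062738404481274 [433.1963676    0.         286.98354357] [[0.91, -0.27, 0.31, 267.63], [-0.41, -0.61, 0.68, -599.38], [0.01, -0.75, -0.67, 635.0], [0.0, 0.0, 0.0, 1.0]]
0.1 [[-9.10290101e-01  4.13969245e-01 -1.18172731e-03]
 [ 4.13970806e-01  9.10288340e-01 -1.81904970e-03]
 [ 3.22681962e-04 -2.14506354e-03 -9.99997647e-01]] [279.08738926 613.99034685 249.05092994] 1.003378831548432
```

View pics/top0.png

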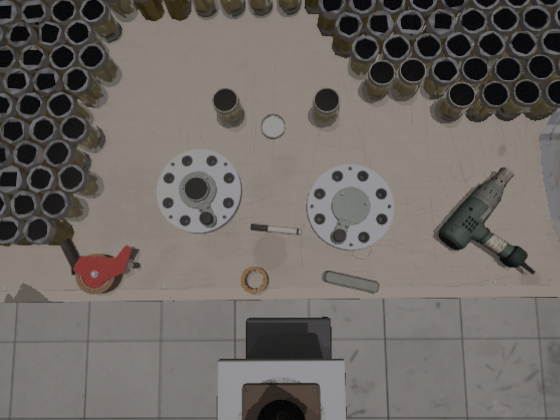

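View pics/side0.png

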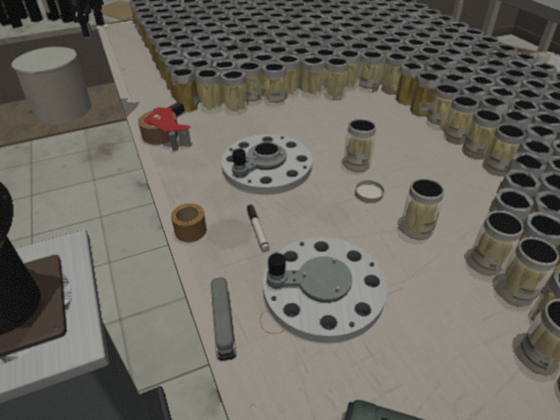

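The top view shows the stage with the lid on the left at about (199,190), with its knob at about (207,218). The empty stage is at (350,207). The side view agrees: lid stage at (267,160), knob at (239,158). Next I'll measure the lid stage in an enlarged crop.

Run:
```python
from h import *
t=dict(np.load('top0.npz')); s=dict(np.load('side0.npz'))
a=cv2.resize(t['image'][140:240,150:250],(400,400),interpolation=3); b=cv2.resize(s['image'][110:210,215:315],(400,400),interpolation=3)
cv2.imwrite('pics/crop1.png',np.hstack([a,b])[:,:,::-1])
for n,c,(r0,r1,c0,c1) in(('top',t,(140,245,140,260)),('side',s,(120,205,210,325))):
    P=cloud(c)[r0:r1,c0:c1].reshape(-1,3); I=c['image'][r0:r1,c0:c1].reshape(-1,3).max(1)
    z=P[:,2]; print(n,'table z',np.median(z[(z<12)&(z>-12)]))
    m=(z>16)&(z<28)&(I>140); (x,r)=cv2.minEnclosingCircle(P[m,:2].astype(np.float32)); h=cv2.convexHull(P[m,:2].astype(np.float32))
    print(n,'plate',x,r,cv2.fitEllipse(h),np.median(z[m]))
    m=(z>76)&(z<95); q=P[m]; print('knob',m.sum(),q.mean(0),np.median(q,0),q.min(0),q.max(0))
```

```text
top table z 0.06120361794603468
top plate (581.8806762695312, 208.03184509277344) 110.68412017822266 ((581.5033569335938, 207.44639587402344), (217.4774627685547, 218.85728454589844), 78.10470581054688) 22.132235352468342
knob 122 [500.09812157 173.62047523  84.00687546] [499.97833168 173.98403631  84.31439328] [485.72882455 159.79962974  76.85538925] [515.49607758 187.8638341   90.08076464]
side table z 0.32902025118039546
side plate (581.730224609375, 207.82762145996094) 111.59342193603516 ((581.3130493164062, 208.52322387695312), (216.4531707763672, 220.57888793945312), 158.96315002441406) 22.291086450323007
knob 118 [501.88308814 172.36623253  82.67562568] [502.16010266 171.19461564  83.55376549] [488.1228088  159.01853811  76.06190488] [517.77172481 190.31876161  87.1000502 ]
```

View pics/crop1.png

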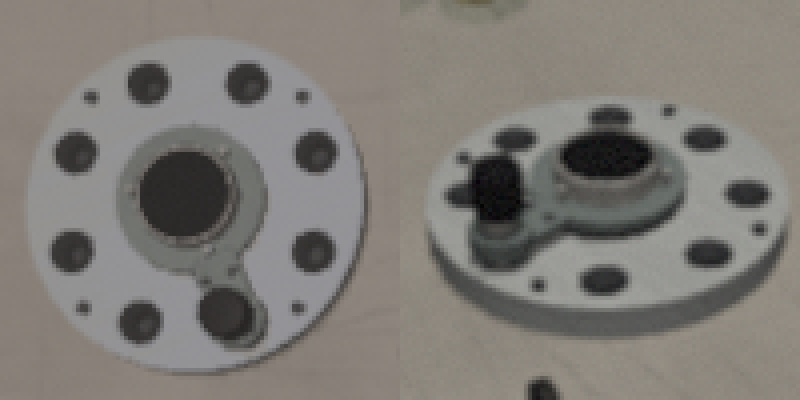

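The lid stage's axis measures about (581.5, 207.8) and the knob about (502, 174). That puts the hole direction near 202.5°, so the next hole is near (549, 129). I'll approach from above with the jaws closing along the tangent (+112.5°).

```bash
python3 -m handwheel '[{"x":-10,"y":-8,"z":0,"rz":-12,"claw":5.5},{"x":-38.5,"y":-30.8,"z":0,"rz":-47,"claw":5.5},{"x":-38.5,"y":-30.8,"z":0,"rz":-47,"claw":5.5},{"x":-38.5,"y":-30.8,"z":0,"rz":-47,"claw":5.5},{"x":-38.5,"y":-30.8,"z":0,"rz":-47,"claw":5.5},{"x":-38.5,"y":-30.8,"z":0,"rz":-47,"claw":5.5},{"x":-38.5,"y":-30.8,"z":0,"rz":-47,"claw":5.5},{"x":-38.5,"y":-30.8,"z":0,"rz":-47,"claw":5.5},{"x":-38.5,"y":-30.8,"z":0,"rz":-47,"claw":5.5},{"x":-38.5,"y":-30.8,"z":0,"rz":-47,"claw":5.5},{"x":-38.5,"y":-30.8,"z":0,"rz":-47,"claw":5.5},{"x":-38.5,"y":-30.8,"z":0,"rz":-47,"claw":5.5}]' 40
python3 -m handwheel '[{"z":0,"claw":5.5},{"z":0,"claw":5.5}]'
python3 -c "
from h import *
s=read_state();print(s['ee_pos'],s['tcp_rot'],s['qpos'],s['time'])"
```

```text
[279.08738926 613.99034685 249.05092994] [[-9.10290101e-01  4.13969245e-01 -1.18172731e-03]
 [ 4.13970806e-01  9.10288340e-01 -1.81904970e-03]
 [ 3.22681962e-04 -2.14506354e-03 -9.99997647e-01]] [ 9.93999563e-01  2.87122040e-01  1.57803899e+00 -1.52836744e-06
  1.27860082e+00 -1.49984754e-01] 0.1invalid input
invalid input
```

```bash
python3 -m handwheel '[{"x":-10,"y":-8,"z":0,"rx":0,"ry":0,"rz":-12,"claw":5.5},{"x":-38.5,"y":-30.8,"z":0,"rx":0,"ry":0,"rz":-47,"claw":5.5},{"x":-38.5,"y":-30.8,"z":0,"rx":0,"ry":0,"rz":-47,"claw":5.5},{"x":-38.5,"y":-30.8,"z":0,"rx":0,"ry":0,"rz":-47,"claw":5.5},{"x":-38.5,"y":-30.8,"z":0,"rx":0,"ry":0,"rz":-47,"claw":5.5},{"x":-38.5,"y":-30.8,"z":0,"rx":0,"ry":0,"rz":-47,"claw":5.5},{"x":-38.5,"y":-30.8,"z":0,"rx":0,"ry":0,"rz":-47,"claw":5.5},{"x":-38.5,"y":-30.8,"z":0,"rx":0,"ry":0,"rz":-47,"claw":5.5},{"x":-38.5,"y":-30.8,"z":0,"rx":0,"ry":0,"rz":-47,"claw":5.5},{"x":-38.5,"y":-30.8,"z":0,"rx":0,"ry":0,"rz":-47,"claw":5.5},{"x":-38.5,"y":-30.8,"z":0,"rx":0,"ry":0,"rz":-47,"claw":5.5},{"x":-38.5,"y":-30.8,"z":0,"rx":0,"ry":0,"rz":-47,"claw":5.5}]' 40
python3 -c "
from h import *
s=read_state();print(s['ee_pos'],s['tcp_rot'],s['qpos'],s['time'])"
```

```text
time: 1.1
ee_pos: [501.4, 175.0, 250.0]
tcp_rot: [[-0.924, -0.383, -0.0], [-0.383, 0.924, 0.0], [0.0, 0.0, -1.0]]
wrist_force: [0.2, 0.4, -0.6]
gripper_width: 0.643
[501.39554235 174.962712   249.99264314] [[-9.23543788e-01 -3.83492733e-01 -4.41845399e-04]
 [-3.83492784e-01  9.23543872e-01  3.27724961e-05]
 [ 3.95495596e-04  1.99711357e-04 -9.99999902e-01]] [ 1.44533271e-01 -3.23192345e-02  1.92895560e+00  1.01390981e-04
  1.24538881e+00 -1.81987076e+00] 1.1
```

```bash
python3 -m handwheel '[{"x":0,"y":0,"z":4,"rx":0,"ry":0,"rz":5,"claw":5.5},{"x":0,"y":0,"z":8,"rx":0,"ry":0,"rz":10,"claw":5.5},{"x":0,"y":0,"z":12,"rx":0,"ry":0,"rz":10,"claw":5.5},{"x":0,"y":0,"z":14,"rx":0,"ry":0,"rz":10,"claw":5.5},{"x":0,"y":0,"z":15.5,"rx":0,"ry":0,"rz":10,"claw":5.5},{"x":0,"y":0,"z":16.5,"rx":0,"ry":0,"rz":10,"claw":5.5},{"x":0,"y":0,"z":17.3,"rx":0,"ry":0,"rz":10,"claw":5.5},{"x":0,"y":0,"z":17.8,"rx":0,"ry":0,"rz":10,"claw":5.5},{"x":0,"y":0,"z":17.8,"rx":0,"ry":0,"rz":10,"claw":5.5}]'
python3 -c "
from h import *
save('side','side1')"
```

```text
time: 1.85
ee_pos: [501.1, 176.9, 71.9]
tcp_rot: [[-0.976, -0.217, -0.001], [-0.217, 0.976, -0.0], [0.001, 0.0, -1.0]]
wrist_force: [-0.3, -0.0, -0.6]
gripper_width: 0.643
```

View pics/side1.png

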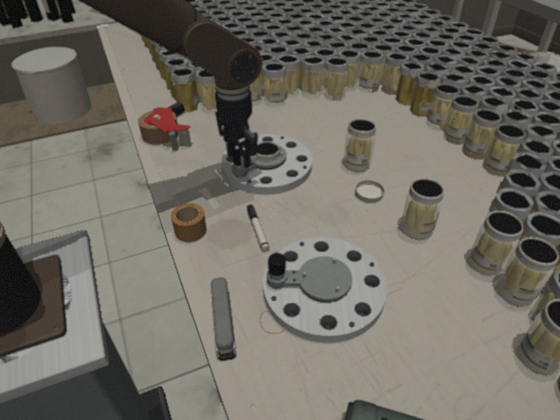

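The gripper sits over the lid stage's knob at about (238,155) and the force reads zero. I'll close on it now.

```bash
python3 -m handwheel '[{"x":0,"y":0,"z":0,"rx":0,"ry":0,"rz":0,"claw":2.2},{"x":0,"y":0,"z":0,"rx":0,"ry":0,"rz":0,"claw":2.2},{"x":0,"y":0,"z":0,"rx":0,"ry":0,"rz":0,"claw":2.2},{"x":0,"y":0,"z":0,"rx":0,"ry":0,"rz":0,"claw":2.2},{"x":0,"y":0,"z":0,"rx":0,"ry":0,"rz":0,"claw":2.2},{"x":0,"y":0,"z":0,"rx":0,"ry":0,"rz":0,"claw":2.2},{"x":0,"y":0,"z":0,"rx":0,"ry":0,"rz":0,"claw":2.2},{"x":0,"y":0,"z":0,"rx":0,"ry":0,"rz":0,"claw":2.2}]' 50
```

```text
time: 2.57
ee_pos: [502.1, 177.0, 73.7]
tcp_rot: [[-0.976, -0.217, 0.002], [-0.217, 0.976, 0.0], [-0.002, -0.0, -1.0]]
wrist_force: [-2.3, -0.4, 4.8]
gripper_width: 0.333
```

Gripped at about 29 mm, close to the knob's 30 mm. Lifting 22 mm.

```bash
python3 -m handwheel '[{"x":0,"y":0,"z":-0.4,"rx":0,"ry":0,"rz":0,"claw":2.2},{"x":0,"y":0,"z":-0.8,"rx":0,"ry":0,"rz":0,"claw":2.2},{"x":0,"y":0,"z":-1.2,"rx":0,"ry":0,"rz":0,"claw":2.2},{"x":0,"y":0,"z":-1.6,"rx":0,"ry":0,"rz":0,"claw":2.2},{"x":0,"y":0,"z":-2.0,"rx":0,"ry":0,"rz":0,"claw":2.2},{"x":0,"y":0,"z":-2.25,"rx":0,"ry":0,"rz":0,"claw":2.2},{"x":0,"y":0,"z":-2.25,"rx":0,"ry":0,"rz":0,"claw":2.2},{"x":0,"y":0,"z":-2.25,"rx":0,"ry":0,"rz":0,"claw":2.2}]'
python3 - <<'E'
from h import *
for i in range(3):
  s=read_state();print(s['time'],s['ee_pos'],s['wrist_force'],s['gripper_width'])
for n in('top','side'):
  c=save(n,n+'2');P=cloud(c)
R=s['tcp_rot'];C=np.array([581.5,207.8]);p=np.array([502.3,175.1])
# arc about C in tool axes
for a in np.arange(5,46,5):
  t=np.radians(a);q=C+np.array([[np.cos(t),-np.sin(t)],[np.sin(t),np.cos(t)]])@(p-C);d=np.r_[q-p,0];print(a,(R.T@d/10).round(2))
t=np.load('side2.npz');b=cv2.resize(t['image'][90:210,190:330],(700,600),interpolation=3);cv2.imwrite('pics/crop2.png',b[:,:,::-1])
E
```

```text
time: 3.23
ee_pos: [501.9, 177.0, 93.9]
tcp_rot: [[-0.976, -0.217, 0.003], [-0.217, 0.976, 0.001], [-0.003, 0.0, -1.0]]
wrist_force: [6.3, 1.6, -9.2]
gripper_width: 0.334
3.2333 [501.91317159 177.04696186  93.9260802 ] [ 6.30630465  1.55132792 -9.18225318] 0.33403477447231783
3.2333 [501.91317159 177.04696186  93.9260802 ] [ 6.30630465  1.55132792 -9.18225318] 0.33403477447231783
3.2333 [501.91317159 177.04696186  93.9260802 ] [ 6.30630465  1.55132792 -9.18225318] 0.33403477447231783
5 [-0.16 -0.73  0.  ]
10 [-0.38 -1.44  0.  ]
15 [-0.67 -2.13  0.  ]
20 [-1.01 -2.8   0.  ]
25 [-1.41 -3.43  0.  ]
30 [-1.87 -4.02  0.01]
35 [-2.37 -4.57  0.01]
40 [-2.92 -5.08  0.01]
45 [-3.52 -5.54  0.01]
```

View pics/crop2.png

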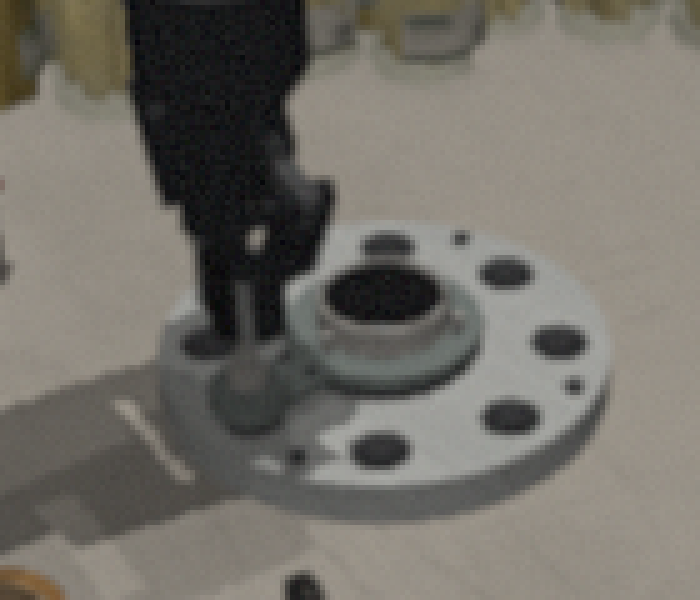

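The crop shows the exposed plunger shaft at about (245,345), above the arm's collar. The spring force of about 9 N also fits a lift of about 22 mm. Now swinging +45° along the arc, turning the wrist with it.

```bash
python3 -m handwheel '[{"x":-0.26,"y":-0.71,"z":0,"rx":0,"ry":0,"rz":-5,"claw":2.2},{"x":-0.48,"y":-1.41,"z":0,"rx":0,"ry":0,"rz":-10,"claw":2.2},{"x":-0.77,"y":-2.09,"z":0,"rx":0,"ry":0,"rz":-15,"claw":2.2},{"x":-1.11,"y":-2.74,"z":0,"rx":0,"ry":0,"rz":-20,"claw":2.2},{"x":-1.51,"y":-3.36,"z":0,"rx":0,"ry":0,"rz":-25,"claw":2.2},{"x":-1.97,"y":-3.94,"z":0,"rx":0,"ry":0,"rz":-30,"claw":2.2},{"x":-2.46,"y":-4.48,"z":0,"rx":0,"ry":0,"rz":-35,"claw":2.2},{"x":-3.01,"y":-4.97,"z":0,"rx":0,"ry":0,"rz":-40,"claw":2.2},{"x":-3.61,"y":-5.42,"z":0,"rx":0,"ry":0,"rz":-45,"claw":2.2},{"x":-3.61,"y":-5.42,"z":0,"rx":0,"ry":0,"rz":-45,"claw":2.2},{"x":-3.61,"y":-5.42,"z":0,"rx":0,"ry":0,"rz":-45,"claw":2.2}]'
python3 - <<'E'
from h import *
s=read_state();C=np.array([581.5,207.8]);d=s['ee_pos'][:2]-C;print(s['qpos'][5],np.hypot(*d),np.degrees(np.arctan2(d[1],d[0]))%360)
c=save('side','side3');b=cv2.resize(c['image'][90:210,190:330],(700,600),interpolation=3)
c=save('top','top3')
cv2.imwrite('pics/crop3.png',b[:,:,::-1])
E
```

```text
time: 4.25
ee_pos: [546.5, 130.2, 92.2]
tcp_rot: [[-0.538, -0.843, -0.005], [-0.843, 0.538, -0.003], [0.005, 0.003, -1.0]]
wrist_force: [1.2, -7.0, -9.0]
gripper_width: 0.333
-2.5175406098797266 85.10886082042717 245.6965040026351
```

View pics/crop3.png

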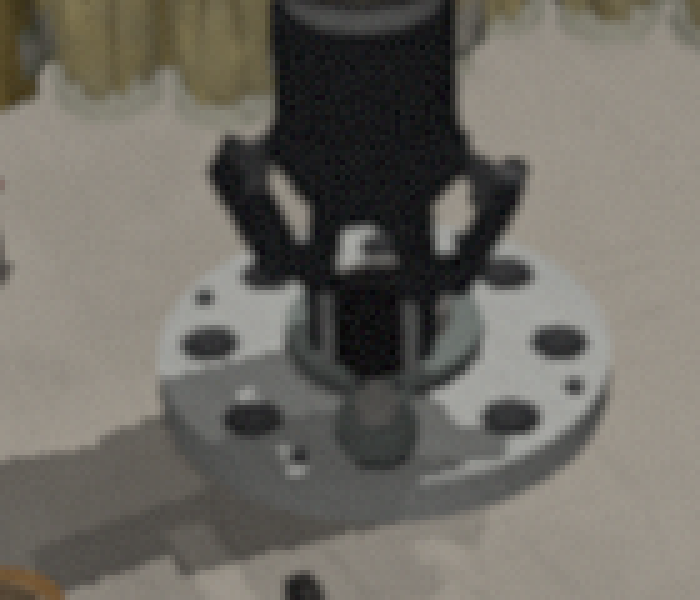

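The arm now covers the next hole at about (380,440), and the starting hole at (253,417) is open. I'll nudge about 2 mm further round, lower the plunger, then release.

```bash
python3 -m handwheel '[{"x":0,"y":-0.2,"z":0,"rx":0,"ry":0,"rz":0,"claw":2.2},{"x":0,"y":-0.2,"z":0.4,"rx":0,"ry":0,"rz":0,"claw":2.2},{"x":0,"y":-0.2,"z":0.8,"rx":0,"ry":0,"rz":0,"claw":2.2},{"x":0,"y":-0.2,"z":1.2,"rx":0,"ry":0,"rz":0,"claw":2.2},{"x":0,"y":-0.2,"z":1.6,"rx":0,"ry":0,"rz":0,"claw":2.2},{"x":0,"y":-0.2,"z":1.9,"rx":0,"ry":0,"rz":0,"claw":2.2},{"x":0,"y":-0.2,"z":2.1,"rx":0,"ry":0,"rz":0,"claw":2.2},{"x":0,"y":-0.2,"z":2.1,"rx":0,"ry":0,"rz":0,"claw":2.2}]'
```

```text
time: 5.02
ee_pos: [547.9, 129.7, 73.8]
tcp_rot: [[-0.534, -0.845, -0.006], [-0.845, 0.534, -0.004], [0.007, 0.003, -1.0]]
wrist_force: [-6.4, -8.0, 2.2]
gripper_width: 0.334
```

Height is back to the grip value (73.8), so I'm opening.

```bash
python3 -m handwheel '[{"x":0,"y":0,"z":0,"rx":0,"ry":0,"rz":0,"claw":5.5},{"x":0,"y":0,"z":0,"rx":0,"ry":0,"rz":0,"claw":5.5},{"x":0,"y":0,"z":0,"rx":0,"ry":0,"rz":0,"claw":5.5},{"x":0,"y":0,"z":0,"rx":0,"ry":0,"rz":0,"claw":5.5},{"x":0,"y":0,"z":0,"rx":0,"ry":0,"rz":0,"claw":5.5},{"x":0,"y":0,"z":0,"rx":0,"ry":0,"rz":0,"claw":5.5}]'
python3 -m handwheel '[{"x":0,"y":0,"z":-1.5,"rx":0,"ry":0,"rz":0,"claw":5.5},{"x":0,"y":0,"z":-4,"rx":0,"ry":0,"rz":0,"claw":5.5},{"x":0,"y":0,"z":-8,"rx":0,"ry":0,"rz":0,"claw":5.5},{"x":0,"y":0,"z":-12,"rx":0,"ry":0,"rz":0,"claw":5.5},{"x":0,"y":0,"z":-16,"rx":0,"ry":0,"rz":0,"claw":5.5},{"x":0,"y":0,"z":-20,"rx":0,"ry":0,"rz":0,"claw":5.5},{"x":0,"y":0,"z":-24,"rx":0,"ry":0,"rz":0,"claw":5.5},{"x":0,"y":0,"z":-25,"rx":0,"ry":0,"rz":0,"claw":5.5},{"x":0,"y":0,"z":-25,"rx":0,"ry":0,"rz":0,"claw":5.5}]'
python3 - <<'E'
from h import *
c=save('side','side4');P=cloud(c)
b=cv2.resize(c['image'][90:210,190:330],(700,600),interpolation=3);cv2.imwrite('pics/crop4.png',b[:,:,::-1])
Q=P[110:215,210:325].reshape(-1,3);C=np.array([581.5,207.8])
m=(Q[:,2]>70)&(Q[:,2]<110)&(np.hypot(*(Q[:,:2]-C).T)<112);q=Q[m];z=q[:,2]
print(m.sum(),q.mean(0),np.percentile(z,[50,80,90,97]))
t=q[z>77][:,:2].mean(0)-C;print('knob top angle',np.degrees(np.arctan2(t[1],t[0]))%360,np.hypot(*t))
E
```

```text
time: 5.52
ee_pos: [550.2, 131.0, 74.1]
tcp_rot: [[-0.537, -0.844, 0.001], [-0.844, 0.537, 0.0], [-0.001, -0.0, -1.0]]
wrist_force: [0.7, 0.0, 0.0]
gripper_width: 0.641
time: 6.27
ee_pos: [551.8, 131.0, 329.6]
tcp_rot: [[-0.537, -0.844, 0.01], [-0.844, 0.537, 0.001], [-0.006, -0.008, -1.0]]
wrist_force: [-0.1, 0.2, 0.0]
gripper_width: 0.641
146 [544.88261769 124.71798245  80.6594733 ] [82.85215727 84.36887754 84.98012283 85.75441232]
knob top angle 246.40750593018356 88.79300163477626
```

View pics/crop4.png

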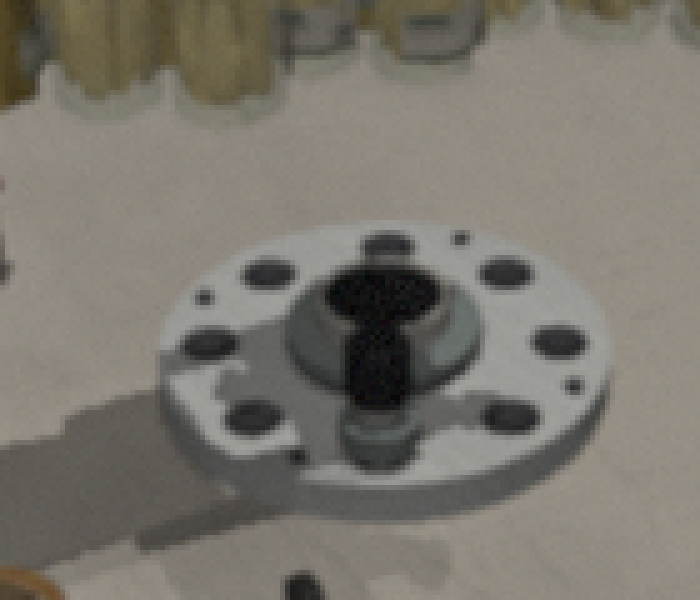

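The knob at (378,370) sits right on the collar with no shaft showing. Its top is at about 84 mm, the home height, where a pin resting on the plate would put it near 100 mm. Its angle is about 246.4° and the lid is still on.

```bash
python3 -c "
from h import *
print(hand_in())"
```

```text
the job is handed in; nothing more can be done
None
```

I turned the stage with the lid one hole anticlockwise, with the plunger home again, and handed the job in at about 6.3 s on the robot's clock. I pulled its knob up about 22 mm, swung it 45°, lowered the plunger, let go and backed off 255 mm straight up.

**Last checks:**
- **Plunger home:** the knob's top is at about 84 mm, the home height, with no shaft showing above the collar.
- **Position:** the knob measures 246.4° round the axis, against about 247.5° expected for the next hole. The starting hole is now open.
- **Lid and forces:** the lid is still on the stage. The wrist force after release was about 0 N, and the highest of the readings, which I took only at the end of each move, was about 11 N.
- **Empty stage:** the arm never went near it. I did not measure it again at the end.

**Disagreements:** the measured knob radius was 88 to 89 mm instead of 85 mm, which I put down to camera noise and calibration. My first move call was refused for missing fields, and nothing moved.

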